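# Rock a tight specimen carrier free of its spring-roller nest

### The arm

A 7-joint arm with a two-finger parallel gripper is mounted at the origin on the work surface. World frame = base frame: x ahead of the robot, y to its left, z up, the work surface at z = 0. Lengths are in m, angles in rad, forces in N, time in s.
With the tool pointing down it reaches from about 0.35 to 0.775 m from the base axis. Payload 3.1 kg.
Tool frame: the origin (TCP) lies where the fingers leave the gripper's body, on its centre line; the fingertips stand 73 mm ahead of it and the grasp point (between the pads) lies 54 mm ahead of it (robot.grip_point_offset is the distance from the TCP to the grasp point, in m); z points along the fingers, x is the direction in which the jaws open and shut, and the axes are right-handed (so a half turn about z gives the same grasp; the last joint's range is limited). The gripper opens to 85 mm and grips with 20 to 120 N. Pads are 22 mm wide; open, the fingers measure 114 mm over their backs; the gripper's body (76 mm by 85 mm) begins 54 mm behind the grasp point. The pads swing forward as they close: fully open they stand 13 mm farther back than shut.
Start: joints at [1.269, 0.311, 0.014, 1.512, -0.004, 1.319, -0.027], TCP at [0.141, -0.532, 0.304] pointing down, gripper open.
Joint ranges: [-2.7, 2.7], [-0.3, 1.91], [-1.27, 1.3], [0.12, 2.57], [-1.44, 4.58], [0.2, 2.03], [-3.05, 3.05]. Speed limits (rad/s): [2.79, 2.79, 3.14, 3.14, 3.14, 3.14, 3.14].

### API

Orientations are given as [roll, pitch, yaw] about the fixed x, y, z axes, in that order (R = Rz(yaw) Ry(pitch) Rx(roll)).
In Python, from rig import robot gives the robot as it stands.
- The arm moves only by the tool step_arm, never from a script. Its argument "commands" is a list of rows, each a list of 2 entries, a list of its own where there are three numbers: the shift along the tool's x, y, z in mm, then the turn, a rotation vector about the tool's x, y, z in degrees. In form: [[[dx, dy, dz], [ax, ay, az]], ...]. A call has 1 to 20 rows; each row is the pose to reach, as a shift and turn from the pose commanded when the call began, along the tool's axes at that moment; what a row does not reach only later rows make up. A row lasts 1/10 s, in which the tool goes at most 50 mm and 8.59 degrees, less where a joint would pass 70% of its speed; a pose out of reach is approached as far as the arm can. A call with a gripper value outside its range is refused whole. "gripper" is the finger opening in mm, from 0 to 85.4, set as the call begins (left out, the last holds). The fingers move at their own pace and stop on an object; "force" is the grip in N (left out, the last holds). Time passes only in rows, so rows that repeat a pose let the fingers close. It gives the time, the measured TCP pose, the force and the opening at its end, in the units of the state.
- robot.read_state(): the state, without advancing time (a new reading comes with each control period).
- robot.snapshot(name): name is "scene" or "top" or "wrist"; returns the picture (400x640x3 uint8, blue, green, red); there is no depth.
- robot.calibration(name): a dict with "K" (3x3 intrinsics, pixels), "origin" and "rotation" of the camera in the world. Camera axes: x right, y down, z forward; pixel columns grow to the right and rows downward; lengths in m; the calibration is good to about 2 mm. A picture is of the moment at which its call begins: read the wrist's pose just before it. calibration takes no time and is no camera call; for the wrist camera it gives the pose at the moment of the call.
- robot.job_done(): hands the job in, once; it reports no verdict.
The state is a dict: "time_s": time; "q": joint angles; "qvel": joint speeds; "tau": joint torques, N m; "eef_pos": TCP position; "orientation": TCP orientation; "wrist_force": force on the tool from outside, world axes, zero at the start; "wrist_torque": the same for the moment, N m; "opening": finger opening in m.
Only numpy, scipy, OpenCV 4.12 (cv2) and the standard library are available. Lean on these libraries where they do the work, as an engineer would, in place of code of your own. Each camera call takes 0.05 s, during which the arm holds its last target. There are 200 camera calls.

### The job

The specimen carrier is stuck tight under the spring rollers at both ends of its nest, so rock it free side to side instead of pulling it straight out: first rock its yellow end up over its roller while the plain end stays down, then rock the plain end up over its own roller, tipping the carrier the other way until the plain end is clearly the higher while the yellow end stays just above its roller. Then lift the carrier just clear and finish the job still holding it in the gripper, level and motionless, about a finger's width above its nest and touching nothing else. Leave the other things on the bench where they are.

Things in the scene. Friction and masses are not known exactly. Their poses are not given: they have to be found in the camera images.
- nest: the nest, a dark steel base plate 90 x 152 x 12 mm fixed to the bench; origin at the centre of its underside, z up, y along its length towards the yellow end, x across. A blue housing, 20 mm tall on the plate, stands at each end, 52 to 70 mm from the centre
- nest_floor (a point): the centre of the nest's recess floor, the plate's top, 12 mm above the nest's underside. Two aluminium side rails 12 mm high leave the carrier 1.5 mm each side in x
- yellow_roller (a point): the axis of the brass roller at the nest's yellow (+y) end when at rest: 36 mm from the centre in y, 10.8 mm above the recess floor. The roller is 8 mm thick, 32 mm long, axis along x (its top is 14.8 mm above the floor) and lies over the end of the carrier's foot. A spring holds it inward with about 12 N; it gives way outward by up to 7 mm and snaps back
- plain_roller (a point): the same for the other, identical roller at the nest's plain (-y) end
- carrier_grip (a point): the point to grip on the specimen carrier (one rigid part, 71 mm tall, 210 to 390 g), on its centre line 48 mm above its underside; z up, y towards its yellow end (same way as the nest's y), x across. It lies in the grey upright grip post: 30 mm in x, 28 mm in y, 22 to 68 mm above the underside, with a red resin specimen in its top
- carrier_foot (a point): the centre of the carrier's underside, on the recess floor at the start. The foot is 44 mm in x, 70 mm in y, 8 mm thick, its two ends rounded (radius 4 mm) and held down under the rollers; on it an aluminium body 44 x 46 mm reaches 22 mm above the underside, with a yellow band at the yellow end
- yellow_end (a point): the axis of the rounded yellow foot end, 31 mm from the carrier's centre towards +y, 4 mm above its underside. An end must rise about 7 mm to pop past its roller and about 13 mm to stand on top of it; that takes about 15 N upward at that end (both ends at once about 30 N)
- plain_end (a point): the axis of the rounded plain (aluminium) foot end, 31 mm from the carrier's centre towards -y, 4 mm above its underside
- tray: a white tray 100 x 120 x 22 mm with two compartments, fixed to the bench; origin under its centre
- mount0: a black resin specimen mount, a disc 30 mm across and 22 mm tall, standing in the white tray; origin under its centre
- mount1: a red resin specimen mount, a disc 30 mm across and 22 mm tall, standing in the white tray; origin under its centre
- bottle: an amber bottle, 56 mm across, 130 mm tall; origin under its centre
- mug: a blue mug, 80 mm across, 90 mm tall; origin under its centre
- driver: a screwdriver lying on the bench; origin at its middle
- jar: a small clear jar with a white cap, 52 mm across, 60 mm tall; origin under its centre
Mind the look-alikes: they are no part of the job. What is shaped like the part that bears carrier_grip but green or purple is not meant.

How it is judged:
On the way, in this order (a step that is already met when the one before it is completed fails the run):
1. the yellow end is up over its roller while the plain end is still down under its own (z of yellow_end in the frame of nest above 0.027 m and z of plain_end in the frame of nest below 0.0225 m), for 0.1 s.
2. rocked the other way: the plain end is up over its roller and at least 3 degrees higher than the yellow end, whose foot is still within about 16 mm of lying on its roller (z of plain_end in the frame of nest above 0.027 m and angle between carrier_grip's own y axis and vertical above 1.6208 rad and z of yellow_end in the frame of nest below 0.045 m), for 0.1 s.
At the end, for the whole second after the job is handed in: The gripper holds the carrier over its nest (within 30 mm sideways), level within about 8 degrees, still, its underside 3 to 48 mm above the roller tops, touching nothing of the nest (z of carrier_foot in the frame of nest between 0.03 and 0.075 m and horizontal distance between carrier_foot and nest below 0.03 m and angle between carrier_grip's own z axis and vertical below 0.15 rad and contact force between the fingers and carrier above 1 N and contact force between nest and carrier below 0.05 N and linear speed of carrier below 0.02 m/s); the arm keeps its last pose, push and grip.
It fails at once if another thing on the bench was moved by more than 20 mm (distance of any of mount0, mount1, bottle, mug, driver, jar from where it was at the start of the episode above 0.02 m).
It also fails if it takes over 32 s, if anything falls off the work surface, if the arm or the gripper's body presses on something with over 40 N, if the wrist force passes 120 N, or if a joint passes its speed limit or range.

## Working session

There is one attempt and no reset: what is moved stays moved. The work goes in short steps, Python scripts to look and compute and a tool call to move; the robot and the scene stay as the last step left them, time stands still between calls to the robot, and variables do not carry over. Pictures are saved under pics/ and viewed, about 8 in all and at most 12, crops included, and the job is handed in when it is done.

Besides the shell and the picture viewer there is one more tool, called after ">>>" as name(argument=value, ...), one argument or row to a line, values as JSON. step_arm: Moves the arm, as the interface text tells. Its arguments: {"type":"object","properties":{"commands":{"type":"array","items":{"type":"array"}},"gripper":{"type":"number"},"force":{"type":"number"}},"required":["commands"]}

```bash
ls; mkdir -p pics
python3 - <<'E'
from rig import robot
import cv2,numpy as np
for n in("top","scene"):
    cv2.imwrite(f"pics/{n}0.png",robot.snapshot(n))
    c=robot.calibration(n);print(n,c)
print(robot.read_state())
E
```

```text
pics
top {'K': array([[433.9214207 ,   0.        , 322.48748505],
       [  0.        , 433.9214207 , 190.27236744],
       [  0.        ,   0.        ,   1.        ]]), 'origin': array([ 0.34117766, -0.01321243,  1.40920128]), 'rotation': array([-2.99804854e+00, -1.15783704e-03, -1.55238067e+00])}
scene {'K': array([[444.45364397,   0.        , 322.71293643],
       [  0.        , 444.45364397, 203.29132739],
       [  0.        ,   0.        ,   1.        ]]), 'origin': array([1.46547185, 0.00701553, 0.72004141]), 'rotation': array([-2.17952671, -0.02214668,  1.58084527])}
{'time_s': 0.1, 'q': array([ 1.26927546,  0.3116525 ,  0.01399498,  1.51287437, -0.00438717,
        1.31921776, -0.02721251]), 'qvel': array([-0.001141  , -0.00035486, -0.00045663, -0.00301609,  0.00084834,
        0.00057629,  0.00047739]), 'tau': array([ 1.09494689e-03, -3.80852723e+01,  1.46781374e-01, -2.31242019e+01,
        1.22345594e-02,  8.03776231e-03,  3.99962772e-06]), 'eef_pos': array([ 0.14118699, -0.53105699,  0.30293484]), 'orientation': array([ 3.14149052e+00,  2.11901745e-03, -1.31091014e+00]), 'wrist_force': array([0.00595451, 0.3816    , 0.13950573]), 'wrist_torque': array([-0.00129166,  0.00142447,  0.0033224 ]), 'opening': 0.08531288220194348}
```

View pics/top0.png

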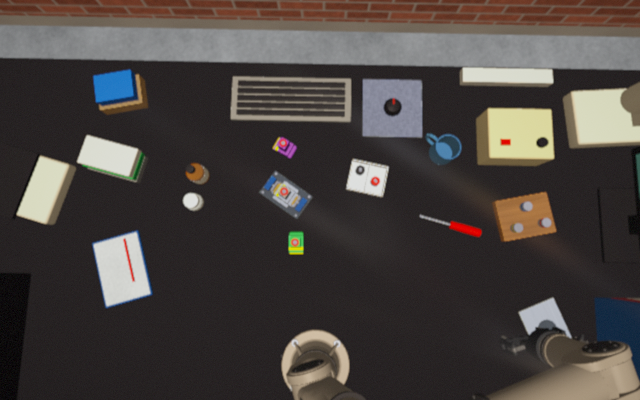

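View pics/scene0.png

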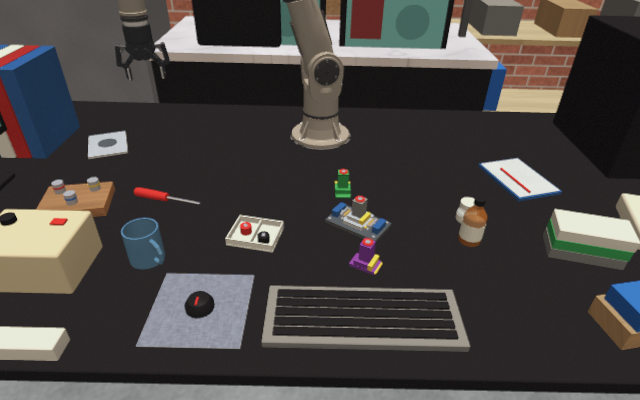

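Three things have the carrier's shape in the top view: grey in the nest (~285,193), green (296,243) and purple (285,147). The grey one stands between blue housings, so it fits the description. I'll confirm it in an enlarged crop.

Run:
```python
import cv2,numpy as np
a=cv2.imread("pics/top0.png")[165:225,250:325]; a=cv2.resize(a,None,fx=8,fy=8,interpolation=cv2.INTER_CUBIC)
cv2.imwrite("pics/c0.png",a)
b=cv2.imread("pics/scene0.png")[185:245,320:400]; b=cv2.resize(b,None,fx=8,fy=8,interpolation=cv2.INTER_CUBIC)
cv2.imwrite("pics/c1.png",b)
```

```text
(no output)
```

View pics/c0.png

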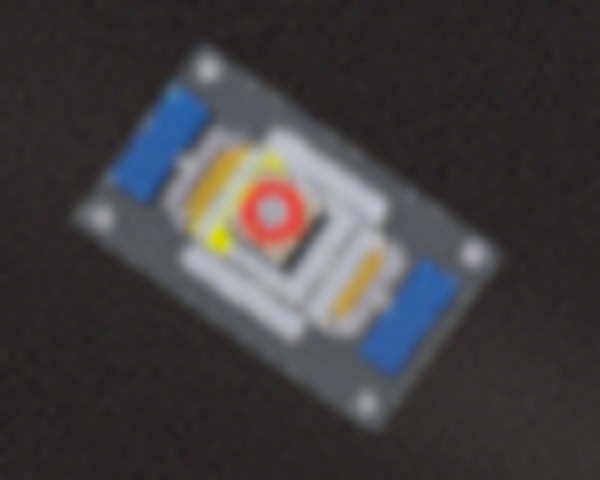

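The crop shows the grey post with the red specimen, between blue housings. The yellow band is at the upper-left end (crop ~(245,200)) and the plate corners are at (205,45), (497,258), (380,430) and (75,218).

```bash
cat > h.py <<'E'
import numpy as np,cv2
from scipy.spatial.transform import Rotation as Ro
from rig import robot
R=lambda r:Ro.from_euler('xyz',r)
def ray(n,uv,z,c=None):
    c=c or robot.calibration(n); uv=np.atleast_2d(np.array(uv,float)); K=c["K"]
    d=np.c_[(uv[:,0]-K[0,2])/K[0,0],(uv[:,1]-K[1,2])/K[1,1],np.ones(len(uv))]
    d=R(c["rotation"]).apply(d); o=c["origin"]
    return o+d*((z-o[2])/d[:,2])[:,None]
def proj(n,P,c=None):
    c=c or robot.calibration(n); p=R(c["rotation"]).inv().apply(np.atleast_2d(P)-c["origin"])@c["K"].T
    return p[:,:2]/p[:,2:]
E
python3 - <<'E'
from h import *
c=np.array([(205,45),(497,258),(380,430),(75,218)])/8+[249.5,164.5]
p=ray("top",c,0.012);print(p)
print("center",p.mean(0),"sides",np.linalg.norm(p-np.roll(p,-1,0),axis=1))
y=(p[0]+p[3]-p[1]-p[2]);y/=np.linalg.norm(y);print("y dir",y,np.degrees(np.arctan2(y[1],y[0])))
print("post top",ray("top",np.array([272,212])/8+[249.5,164.5],0.012+0.071))
s=robot.read_state();print(R(s["orientation"]).as_matrix(),s["eef_pos"])
cw=robot.calibration("wrist");print(cw["origin"]-s["eef_pos"],R(cw["rotation"]).as_matrix())
E
```

```text
[[0.60689631 0.14520033 0.012     ]
 [0.52122378 0.02375454 0.012     ]
 [0.45049822 0.06934684 0.012     ]
 [0.53442595 0.19558379 0.012     ]]
center [0.52826106 0.10847138 0.012     ] sides [0.14862323 0.08414726 0.15159034 0.0882635 ]
y dir [0.56498593 0.82510054 0.        ] 55.598685690773564
post top [[0.52835473 0.10907427 0.083     ]]
[[ 2.56969983e-01 -9.66419171e-01 -6.43231576e-04]
 [-9.66417062e-01 -2.56970768e-01  2.02161154e-03]
 [-2.11901586e-03  1.02136487e-04 -9.99997750e-01]] [ 0.14118699 -0.53105699  0.30293484]
[0.06979451 0.01729463 0.07026282] [[ 0.2564946  -0.92796205 -0.27036447]
 [-0.96654186 -0.24703883 -0.06905534]
 [-0.00270979  0.2790309  -0.9602783 ]]
```

>>> step_arm(
  commands=[
    [[-519, -538, 43], [0, 0, -130.7]],
    [[-519, -538, 43], [0, 0, -130.7]],
    [[-519, -538, 43], [0, 0, -130.7]],
    [[-519, -538, 43], [0, 0, -130.7]],
    [[-519, -538, 43], [0, 0, -130.7]],
    [[-519, -538, 43], [0, 0, -130.7]],
    [[-519, -538, 43], [0, 0, -130.7]],
    [[-519, -538, 43], [0, 0, -130.7]],
    [[-519, -538, 43], [0, 0, -130.7]],
    [[-519, -538, 43], [0, 0, -130.7]],
    [[-519, -538, 43], [0, 0, -130.7]],
    [[-519, -538, 43], [0, 0, -130.7]],
    [[-519, -538, 43], [0, 0, -130.7]],
    [[-519, -538, 43], [0, 0, -130.7]],
    [[-519, -538, 43], [0, 0, -130.7]],
    [[-519, -538, 43], [0, 0, -130.7]],
    [[-519, -538, 43], [0, 0, -130.7]],
    [[-519, -538, 43], [0, 0, -130.7]],
    [[-519, -538, 43], [0, 0, -130.7]],
    [[-519, -538, 43], [0, 0, -130.7]],
  ],
)

```text
time_s: 2.1
eef_pos: [0.5278, 0.1066, 0.2612]
orientation: [3.14, 0.001, 0.967]
wrist_force: [-0.6, -0.8, 0.0]
opening: 0.0854
```

Run:
```python
from h import *
s=robot.read_state();c=robot.calibration("wrist")
cv2.imwrite("pics/w1.png",robot.snapshot("wrist"))
import pickle;pickle.dump((s,c),open("w1.pkl","wb"))
print(s["time_s"],s["eef_pos"],np.degrees(s["orientation"]),s["q"],s["wrist_force"])
```

```text
2.1 [0.52777465 0.10658518 0.26115362] [1.79930932e+02 4.98921275e-02 5.54099293e+01] [ 0.33864797  0.41647492 -0.7760916   1.59144083  0.30394271  1.25842978
  0.47809862] [-0.5841901 -0.7689225  0.0304439]
```

View pics/w1.png

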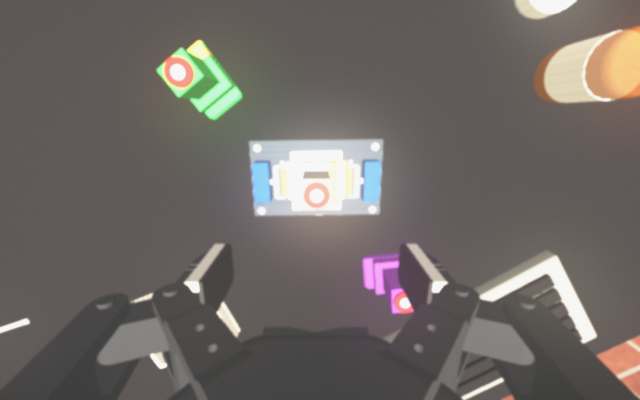

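The wrist view shows the nest square to the jaws, with the yellow band on the right (~345,178). The plate corners are at ~(249,140), (383,139), (384,214) and (253,216), and the specimen ring is at (316,195). The purple and green look-alikes are clear of the jaws' path.

Run:
```python
from h import *
import pickle;s,c=pickle.load(open("w1.pkl","rb"))
p=ray("wrist",[(249.5,140),(383,139),(384,214),(253,216)],0.012,c)
print("center",p.mean(0),"sides",np.linalg.norm(p-np.roll(p,-1,0),axis=1))
y=(p[1]+p[2]-p[0]-p[3]);print(np.degrees(np.arctan2(y[1],y[0])))
print("ring",ray("wrist",(316.5,195),0.083,c))
b=[(262,182),(372,181)];q=ray("wrist",b,0.032,c);print("housings",q,q.mean(0),np.linalg.norm(q[1]-q[0]),np.degrees(np.arctan2(*(q[1]-q[0])[1::-1])))
im=cv2.imread("pics/w1.png")[125:230,235:400];cv2.imwrite("pics/w1c.png",cv2.resize(im,None,fx=4.8,fy=4.8,interpolation=cv2.INTER_CUBIC))
```

```text
center [0.52927485 0.10837749 0.012     ] sides [0.14972923 0.08925531 0.15860142 0.09051544]
56.086322591903844
ring [[0.52860835 0.10741583 0.083     ]]
housings [[0.49422873 0.05865952 0.032     ]
 [0.56176417 0.15855404 0.032     ]] [0.52799645 0.10860678 0.032     ] 0.12058172054413092 55.93865185127407
```

View pics/w1c.png

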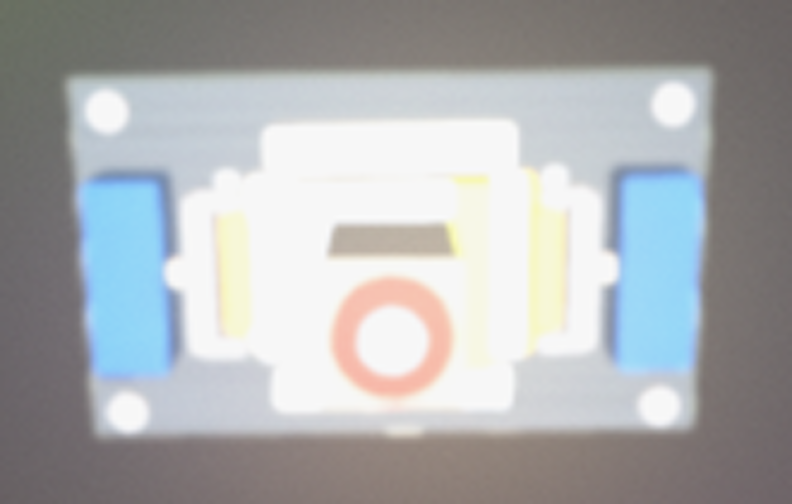

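>>> step_arm(
  commands=[
    [[2, 0, 40], [0, 0, -0.5]],
    [[2, 0, 80], [0, 0, -0.5]],
    [[2, 0, 115], [0, 0, -0.5]],
    [[2, 0, 140], [0, 0, -0.5]],
    [[2, 0, 148], [0, 0, -0.5]],
    [[2, 0, 148], [0, 0, -0.5]],
    [[2, 0, 148], [0, 0, -0.5]],
    [[2, 0, 148], [0, 0, -0.5]],
  ],
)

```text
time_s: 2.95
eef_pos: [0.5303, 0.1103, 0.1147]
orientation: [3.139, -0.003, 0.979]
wrist_force: [-1.0, -0.6, 0.2]
opening: 0.0852
```

Run:
```python
from h import *
s=robot.read_state()
cv2.imwrite("pics/w2.png",robot.snapshot("wrist"))
print(s["time_s"],s["eef_pos"],np.degrees(s["orientation"]),s["wrist_force"])
```

```text
2.95 [0.53028505 0.11033288 0.11473272] [ 1.79850161e+02 -1.49984202e-01  5.60727161e+01] [-0.99308546 -0.60425323  0.1654302 ]
```

View pics/w2.png

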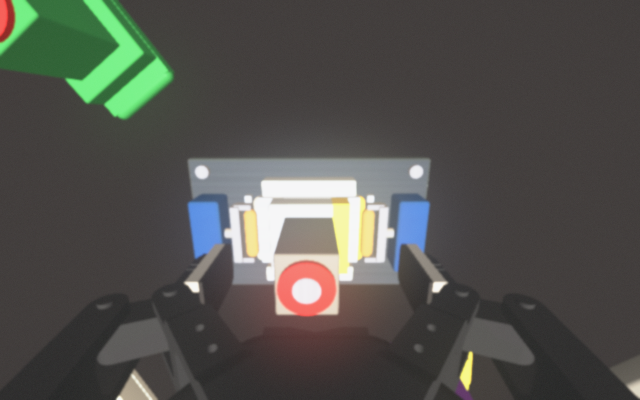

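The jaws straddle the post, which sits ~8 px left of mid-jaw (307 against ~316). I'll shift back ~3 mm and close.

>>> step_arm(
  commands=[
    [[-3, 0, 1], [0, 0, 0]],
    [[-3, 0, 1], [0, 0, 0]],
    [[-3, 0, 1], [0, 0, 0]],
  ],
)

```text
time_s: 3.3
eef_pos: [0.5274, 0.1072, 0.1121]
orientation: [3.141, -0.0, 0.979]
wrist_force: [-0.5, -0.7, -0.0]
opening: 0.0854
```

>>> step_arm(
  commands=[
    [[0, 0, 0], [0, 0, 0]],
    [[0, 0, 0], [0, 0, 0]],
    [[0, 0, 0], [0, 0, 0]],
    [[0, 0, 0], [0, 0, 0]],
    [[0, 0, 0], [0, 0, 0]],
    [[0, 0, 0], [0, 0, 0]],
    [[0, 0, 0], [0, 0, 0]],
    [[0, 0, 0], [0, 0, 0]],
  ],
  gripper=0,
  force=110,
)

```text
time_s: 4.1
eef_pos: [0.5276, 0.1076, 0.1121]
orientation: [3.141, -0.001, 0.979]
wrist_force: [0.8, 0.3, 1.4]
opening: 0.027
```

>>> step_arm(
  commands=[
    [[-3.4, 0, -1], [0, 2, 0]],
    [[-6.8, 0, -1.9], [0, 4, 0]],
    [[-10.3, 0, -2.7], [0, 6, 0]],
    [[-13.7, 0, -3.4], [0, 8, 0]],
    [[-13.7, 0, -3.4], [0, 8, 0]],
  ],
)

```text
time_s: 4.6
eef_pos: [0.519, 0.095, 0.1154]
orientation: [-3.141, -0.139, 0.978]
wrist_force: [-1.6, -2.0, 3.1]
opening: 0.027
```

```bash
cat > est.py <<'E'
from h import *
# carrier points from the TCP pose, assuming no slip (grasp at 4.1 s, nest yaw 55.9, underside z .012)
s=robot.read_state();p0=np.array([.5276,.1076,.1121]);R0=R([3.141,-.001,.979])
u=np.array([.568,.823,0]);n=np.array([.5285,.1083,.012]);Q=R(s["orientation"])
f=lambda w:s["eef_pos"]+Q.apply(R0.inv().apply(w-p0))
y,p,b=f(n+.031*u+[0,0,.004]),f(n-.031*u+[0,0,.004]),f(n)
print("t",s["time_s"],"z yellow %.4f plain %.4f"%(y[2],p[2]),"yalong %.4f"%((b-n)@u),"foot",b-n,"angle %.2f"%np.degrees(np.arcsin((y-p)[2]/.062)),"F",s["wrist_force"],"T",s["wrist_torque"],"open",s["opening"],"rpy",np.degrees(s["orientation"]))
E
python3 est.py
```

```text
t 4.6 z yellow 0.0246 plain 0.0161 yalong -0.0014 foot [-0.00094811 -0.00110492  0.00435238] angle 7.90 F [-1.63154774 -2.01344949  3.08368781] T [-0.14204198  0.31646705  0.20682901] open 0.02704132668015932 rpy [-179.98525775   -7.95976348   56.02578256]
```

>>> step_arm(
  commands=[
    [[-3.4, 0, -1], [0, 2, 0]],
    [[-6.8, 0, -1.9], [0, 4, 0]],
    [[-10.2, 0, -2.7], [0, 6, 0]],
    [[-10.2, 0, -2.7], [0, 6, 0]],
    [[-10.2, 0, -2.7], [0, 6, 0]],
    [[-10.2, 0, -2.7], [0, 6, 0]],
  ],
)

```text
time_s: 5.2
eef_pos: [0.5134, 0.0868, 0.1165]
orientation: [-3.141, -0.242, 0.979]
wrist_force: [-3.5, -3.1, 7.3]
opening: 0.0272
```

```bash
python3 est.py
python3 - <<'E'
from h import *
a=robot.snapshot("scene")[165:255,300:420];b=robot.snapshot("wrist")
cv2.imwrite("pics/s3.png",cv2.resize(a,None,fx=6,fy=6,interpolation=cv2.INTER_CUBIC))
cv2.imwrite("pics/w3.png",b)
E
```

```text
t 5.2 z yellow 0.0308 plain 0.0160 yalong -0.0014 foot [-0.00101922 -0.00100698  0.0075381 ] angle 13.78 F [-3.50398474 -3.05649565  7.26444538] T [-0.73196037  0.73220735  0.05034952] open 0.027179899367309062 rpy [-179.97273793  -13.83780656   56.0905697 ]
```

View pics/w3.png

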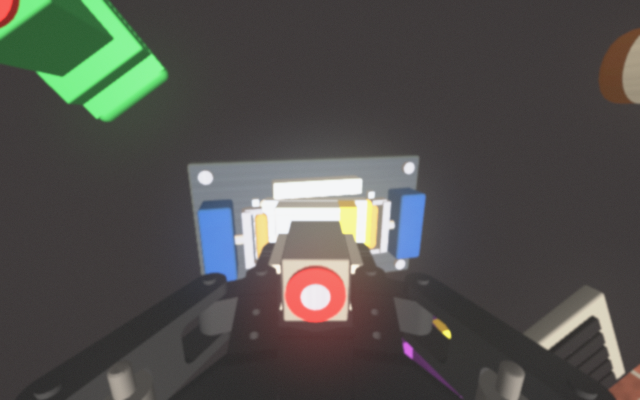

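View pics/s3.png

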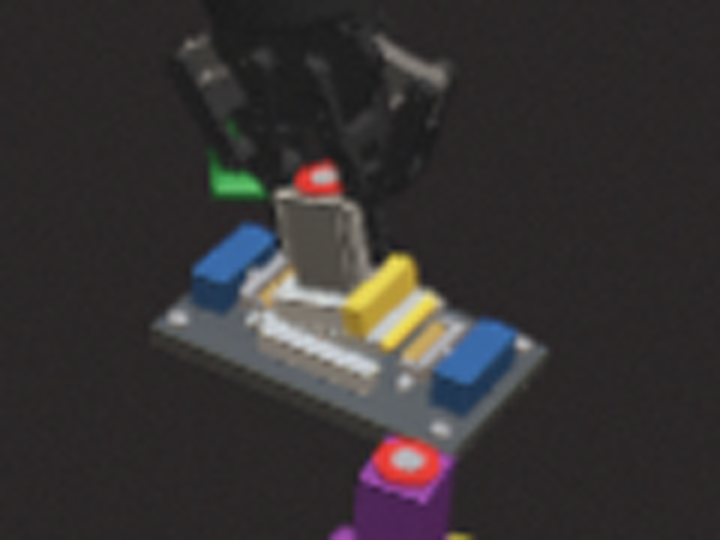

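The wrist view shows the grip holding. The scene crop shows the carrier tilted with its yellow foot end above the brass roller (crop ~(415,315)) and the plain end down. Step 1 looks met, so next I'll rock the other way about the yellow end.

>>> step_arm(
  commands=[
    [[0.7, 0, -2.9], [0, 0, 0]],
    [[4.9, 0, -4.1], [0, -2.5, 0]],
    [[9.2, 0, -5.2], [0, -5, 0]],
    [[13.5, 0, -6], [0, -7.5, 0]],
    [[17.8, 0, -6.8], [0, -10, 0]],
    [[17.8, 0, -6.8], [0, -10, 0]],
  ],
)

```text
time_s: 5.9
eef_pos: [0.5232, 0.1029, 0.1276]
orientation: [-3.142, -0.072, 0.982]
wrist_force: [-0.1, 0.2, -2.1]
opening: 0.0268
```

```bash
python3 est.py
```

```text
t 5.9 z yellow 0.0340 plain 0.0297 yalong 0.0007 foot [-0.00057638  0.0011898   0.01584492] angle 4.04 F [-0.13613976  0.20582243 -2.09880344] T [-0.03381628  0.06030854 -0.00815567] open 0.0267917690481956 rpy [-179.99478349   -4.097904     56.29206942]
```

>>> step_arm(
  commands=[
    [[5.1, 0, -1.5], [0, -3, 0]],
    [[10.2, 0, -2.7], [0, -6, 0]],
    [[15.4, 0, -3.7], [0, -9, 0]],
    [[18.9, 0, -4.1], [0, -11, 0]],
    [[18.9, 0, -4.1], [0, -11, 0]],
    [[18.9, 0, -4.1], [0, -11, 0]],
    [[18.9, 0, -4.1], [0, -11, 0]],
  ],
)

```text
time_s: 6.6
eef_pos: [0.5324, 0.1146, 0.1323]
orientation: [-3.141, 0.123, 0.978]
wrist_force: [0.3, 0.5, -2.6]
opening: 0.0269
```

```bash
python3 est.py
python3 - <<'E'
from h import *
a=robot.snapshot("scene")[165:255,300:420]
cv2.imwrite("pics/s4.png",cv2.resize(a,None,fx=6,fy=6,interpolation=cv2.INTER_CUBIC))
E
```

```text
t 6.6 z yellow 0.0330 plain 0.0406 yalong -0.0039 foot [-0.00218271 -0.00324084  0.02084313] angle -7.11 F [ 0.33664351  0.46941278 -2.55768137] T [ 0.0900706  -0.11569846  0.00902659] open 0.02686205662844198 rpy [-179.97107505    7.05070251   56.02807689]
```

View pics/s4.png

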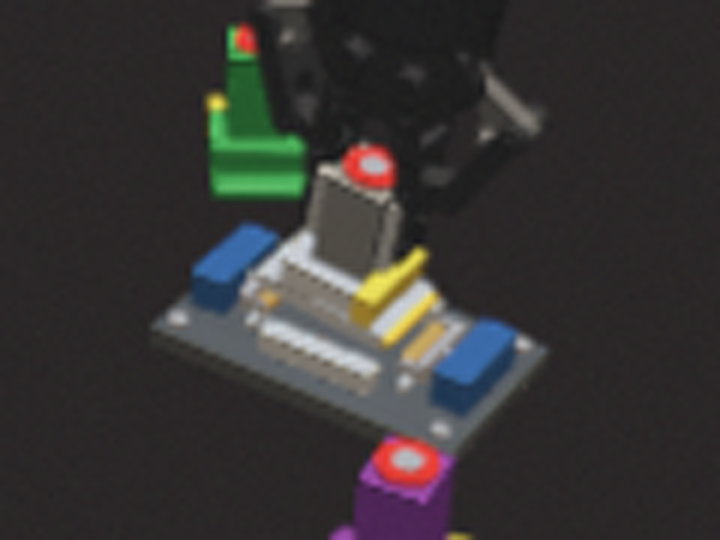

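>>> step_arm(
  commands=[
    [[-1, 0, -8], [0, 0, 0]],
    [[-2, 0, -15], [0, 0, 0]],
    [[-2.7, 0, -21.8], [0, 0, 0]],
    [[-6.5, 0, -20.5], [0, 2.3, 0]],
    [[-10.3, 0, -19], [0, 4.6, 0]],
    [[-14.2, 0, -17.3], [0, 7, 0]],
    [[-14.2, 0, -17.3], [0, 7, 0]],
    [[-14.2, 0, -17.3], [0, 7, 0]],
    [[-14.2, 0, -17.3], [0, 7, 0]],
    [[-14.2, 0, -17.3], [0, 7, 0]],
    [[-14.2, 0, -17.3], [0, 7, 0]],
  ],
)

```text
time_s: 7.75
eef_pos: [0.5264, 0.1064, 0.1518]
orientation: [-3.141, -0.0, 0.98]
wrist_force: [0.7, -0.1, -1.9]
opening: 0.0266
```

```bash
python3 est.py
python3 - <<'E'
from h import *
a=robot.snapshot("scene")[165:255,300:420]
cv2.imwrite("pics/s5.png",cv2.resize(a,None,fx=6,fy=6,interpolation=cv2.INTER_CUBIC))
print(abs(robot.read_state()["qvel"]).max())
E
```

```text
t 7.75 z yellow 0.0557 plain 0.0557 yalong -0.0017 foot [-0.00129955 -0.00117807  0.03970396] angle -0.04 F [ 0.66976268 -0.09120155 -1.88714085] T [0.00856792 0.00788143 0.02185566] open 0.02657155403405237 rpy [-1.79990976e+02 -1.31830283e-02  5.61375184e+01]
0.004373326734938132
```

View pics/s5.png

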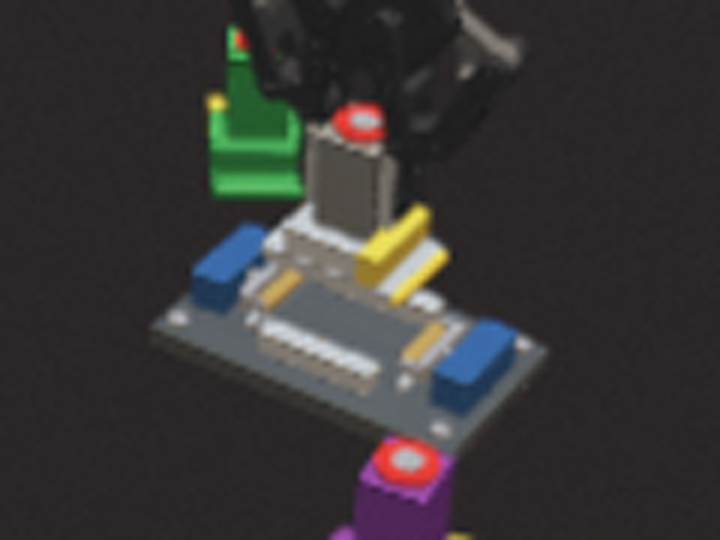

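The carrier is level and clear over the nest, with both rollers back at rest. I'll hand the job in.

```bash
python3 -c "
from rig import robot
print(robot.job_done())"
```

```text
the job is handed in; nothing more can be done
None
```

I rocked the carrier free and handed the job in at about 7.8 s. The gripper still holds it level, over its nest. `job_done` gives no verdict. The heights below are worked out from the tool pose, assuming no slip in the grip.

- **Grip:** I held the grey post across its y faces at 110 N. The opening stayed at about 27 mm throughout.
- **Yellow end first:** I rocked it to +13.8°, which put the yellow end at about 30.8 mm and the plain end at 16.0 mm. The scene picture agreed.
- **Plain end next:** I rocked to −7.1°, which put the plain end at about 40.6 mm and the yellow end at 33.0 mm. The scene picture showed the plain end higher.
- **Final pose:** The carrier's underside is about 52 mm above the nest's underside, or 25 mm above the roller tops. It is tilted under 0.1°, about 2 mm off centre and practically still (joint speeds under 0.005 rad/s). The wrist force of about −1.9 N is close to the carrier's weight alone. In the last picture it touches nothing of the nest.

No check failed. I did not re-measure the other bench things afterwards, but nothing was touched on the way.

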